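# Close the buffet crocks with their stacked lids

### The arm

A 6-joint arm with a two-finger parallel gripper is mounted at the origin on a cart in front of the work surface, level with it; the furniture and walls round the work are solid. World frame = base frame: x ahead of the robot, y to its left, z up, the work surface at z = 0. Lengths are in m, angles in rad, forces in N, time in s.
With the tool pointing down it reaches from about 0.275 to 0.875 m from the base axis. Payload 12.5 kg.
Tool frame: the origin (TCP) lies on the centre line of the jaws, within the pads' length; the fingertips stand 22 mm ahead of it and the grasp point (between the pads) lies 3 mm ahead of it (robot.finger_overhang is the distance from the TCP to the fingertips, in m); z points along the fingers, y is the line along which they close (so a half turn about z gives the same grasp; the last joint's range is limited). The gripper opens to 85 mm and grips with 20 to 120 N. Pads are 22 mm wide; open, the fingers measure 114 mm over their backs; the gripper's body (76 mm by 85 mm) begins 54 mm behind the grasp point. The pads swing forward as they close: fully open they stand 13 mm farther back than shut.
Start: joints at [1.153, 0.351, 1.652, -0, 1.139, -0.085], TCP at [0.18, 0.52, 0.253] pointing down, gripper open.
Joint ranges: [-2.75, 2.75], [-0.79, 2.1], [0.01, 2.65], [-1.57, 4.71], [0.07, 3.14], [-2.87, 2.87]. Speed limits (rad/s): [2.22, 2.22, 2.79, 3.14, 3.14, 3.14].

### API

Orientations are given as a 3x3 rotation matrix whose columns are the frame's x, y, z axes.
In Python, from station import robot gives the robot as it stands. The module is installed in compiled form; this text tells all that it offers.
- The arm moves only by the tool creep_tool, called after ">>>" by a JSON object that holds its "api" and its "payload", one argument or row to a line. Schema: {"type":"object","properties":{"rows":{"type":"array","items":{"type":"array","items":{"type":"array","items":{"type":"number"},"minItems":7,"maxItems":7},"minItems":1,"maxItems":20},"minItems":1,"maxItems":1},"clamp_n":{"type":"number"},"only":{"type":"string"},"quiet":{"type":"boolean"},"lines":{"type":"string"}},"required":["rows"],"additionalProperties":false}. rows is a list that holds a single list of rows (three levels of brackets), with 1 to 20 rows, each of 7 numbers: a rotation vector rx, ry, rz in parts of the range, where 1.0 means 2 rad, then dx, dy, dz in normalised numbers (1 is 1 m), then the finger opening in m; each row is the pose to reach, as a shift and turn from the pose commanded when the call began, along the tool's axes at that moment; what a row does not reach only later rows make up. A row lasts 1/8 s, in which the tool goes at most 0.0625 m and 0.188 rad, less where a joint would pass 70% of its speed; a pose out of reach is approached as far as the arm can. The fingers move at their own pace and stop on an object; clamp_n is the grip in N (left out, the last holds). Time passes only in rows, so rows that do not move let the fingers close. The tool returns the time, the measured TCP pose, the force, the opening and the grip force at its end. only (a regular expression) keeps the lines of the reply that match it, lines (a string "A,B") keeps lines A to B, and quiet returns only ok. Input that does not fit is refused with a message, and nothing moves.
- robot.read_state(): the state, without advancing time (a new reading comes with each control period).
- robot.capture(name): name is "side" or "top"; returns a dict with "img" (384x512x3 uint8, blue, green, red), "fx", "fy", "cx", "cy" (pixels), "position" and "orientation" of the camera in the world. Camera axes: x right, y down, z forward; pixel columns grow to the right and rows downward; lengths in m; the calibration is good to about 2 mm. A picture is of the moment at which its call begins. There is no depth.
- robot.hand_in(): hands the job in; it is judged then, once.
The state is a dict: "time_s": time; "joint_pos": joint angles; "qd": joint speeds; "effort": joint torques, N m; "eef_pos": TCP position; "ee_rot": TCP orientation; "ft_force": force on the tool from outside, world axes, zero at the start; "torque": the same for the moment, N m; "grip_width": finger opening in m; "grasp_force": force on a finger pad.
Only numpy, scipy, OpenCV 4.12 (cv2) and the standard library are available. Lean on these libraries where they do the work, as an engineer would, in place of code of your own. Each camera call takes 0.05 s, during which the arm holds its last target. There are 200 camera calls.

### The job

Close the four white crocks for the night: take the stack of wooden lids apart from the top and put each lid on the crock that it fits, smallest lid on the smallest crock and so on up to the largest, so that every lid lies flat and fully seated on its crock. Set each lid down without dropping it, leave the crocks standing where they are, and do not push the mustard and honey jars near them.

Things in the scene. Friction and masses are not known exactly. Their poses are not given: they have to be found in the camera images.
- lid_s: The smallest of four round wooden lids: flat flange (light, dark edge) 76 mm wide, 6 thick; below it a hollow plug 48 mm wide, 20 deep, wall 4; on top a central round steel knob 26 mm wide, 16 high. Origin: centre of the plug's lower edge: flange at 20 to 26 mm, knob at 26 to 42 mm above it. About 60 g. Top of the stack, on the next larger lid's flange, over its knob (origin 26 mm higher).
- lid_m: The second smallest of four round wooden lids: flat flange (light, dark edge) 94 mm wide, 6 thick; below it a hollow plug 66 mm wide, 20 deep, wall 4; on top a central round steel knob 26 mm wide, 16 high. Origin: centre of the plug's lower edge: flange at 20 to 26 mm, knob at 26 to 42 mm above it. About 96 g. In the stack, on the next larger lid's flange, over its knob (origin 26 mm higher).
- lid_l: The second largest of four round wooden lids: flat flange (light, dark edge) 112 mm wide, 6 thick; below it a hollow plug 84 mm wide, 20 deep, wall 4; on top a central round steel knob 26 mm wide, 16 high. Origin: centre of the plug's lower edge: flange at 20 to 26 mm, knob at 26 to 42 mm above it. About 132 g. In the stack, on the next larger lid's flange, over its knob (origin 26 mm higher).
- lid_xl: The largest of four round wooden lids: flat flange (light, dark edge) 130 mm wide, 6 thick; below it a hollow plug 102 mm wide, 20 deep, wall 4; on top a central round steel knob 26 mm wide, 16 high. Origin: centre of the plug's lower edge: flange at 20 to 26 mm, knob at 26 to 42 mm above it. About 168 g. Bottom of the stack, on the worktop.
- crock_s: The smallest of four open, empty, round white crocks, loose on the worktop: 70 mm high, 68 mm wide, mouth 60 mm, 500 g. Takes the smallest lid (plug 48 mm). Origin at the centre of its underside, z up. With its lid home the flange rests on the rim and the lid's origin is 50 mm above the crock's.
- crock_m: The second smallest of four open, empty, round white crocks, loose on the worktop: 70 mm high, 86 mm wide, mouth 78 mm, 572 g. Takes the second smallest lid (plug 66 mm). Origin at the centre of its underside, z up. With its lid home the flange rests on the rim and the lid's origin is 50 mm above the crock's.
- crock_l: The second largest of four open, empty, round white crocks, loose on the worktop: 70 mm high, 104 mm wide, mouth 96 mm, 644 g. Takes the second largest lid (plug 84 mm). Origin at the centre of its underside, z up. With its lid home the flange rests on the rim and the lid's origin is 50 mm above the crock's.
- crock_xl: The largest of four open, empty, round white crocks, loose on the worktop: 70 mm high, 122 mm wide, mouth 114 mm, 716 g. Takes the largest lid (plug 102 mm). Origin at the centre of its underside, z up. With its lid home the flange rests on the rim and the lid's origin is 50 mm above the crock's.
- mustard_jar: Bystander: round jar of mustard with a yellow lid, 59 mm across and 80 mm high, behind the crocks near the middle. Origin at the centre of its underside.
- honey_jar: Bystander: round jar with a dark lid, 57 x 61 mm and 85 mm high, to the right of the crocks. Origin at the centre of its underside.

How it is judged:
By the outcome, as a careful person would: the job done as asked, in the order asked, and still so for the second after the job is handed in, with the robot touching nothing.
It also fails if it takes over 120 s, if anything falls off the work surface, if the arm or the gripper's body presses on something with over 40 N, if the wrist force passes 120 N, or if a joint passes its speed limit or range.

## Working session

There is one attempt and no reset: what is moved stays moved. The work goes in short steps, Python scripts to look and compute and a tool call to move; the robot and the scene stay as the last step left them, time stands still between calls to the robot, and variables do not carry over. Pictures are saved under pics/ and viewed, at most 14 in all, crops included, and the job is handed in when it is done.

```bash
mkdir -p pics; python3 - <<'E'
from station import robot
import cv2,numpy as np
for n in("top","side"):
    c=robot.capture(n);cv2.imwrite(f"pics/{n}0.png",c["img"]);print(n,c["fx"],c["fy"],c["cx"],c["cy"],np.round(c["position"],4),np.round(c["orientation"],4).tolist())
s=robot.read_state();print(s["eef_pos"],np.round(s["ee_rot"],4).tolist(),s["grip_width"],robot.finger_overhang)
E
```

```text
top 383.36171472272474 383.36171472272474 255.92352807461114 184.3151149278936 [ 0.2215 -0.0508  1.5723] [[-0.047, -0.9766, 0.2099], [-0.9989, 0.0455, -0.0117], [0.0019, -0.2102, -0.9777]]
side 488.5678210040717 488.5678210040717 249.1495158296699 189.86143798895148 [0.3141 1.5697 0.9417] [[-0.9918, -0.0663, 0.1089], [-0.1273, 0.4615, -0.878], [0.008, -0.8847, -0.4662]]
[0.17955673 0.51957655 0.25280551] [[-0.9451, 0.3267, -0.0004], [0.3267, 0.9451, -0.001], [0.0001, -0.0011, -1.0]] 0.08523919926520077 0.022
```

View pics/top0.png

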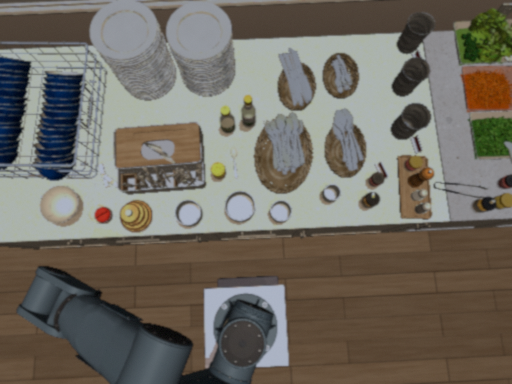

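View pics/side0.png

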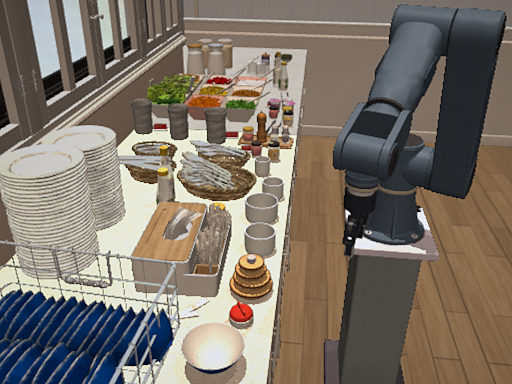

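Top view: lid stack at (136,215), crocks at (189,214), (239,207), (280,212) and (331,194), mustard at (218,171), honey at about (372,200). The side view shows the stack at (251,275) and the crocks at (260,238), (262,207), (273,187) and (262,165). I'll enlarge both next.

```bash
python3 - <<'E'
import cv2,numpy as np
t=cv2.imread("pics/top0.png")[160:240,105:395]; s=cv2.imread("pics/side0.png")[145:305,215:300]
t=cv2.resize(t,None,fx=2.75,fy=2.75,interpolation=cv2.INTER_CUBIC)
s=cv2.resize(s,None,fx=3.5,fy=3.5,interpolation=cv2.INTER_CUBIC)
c=np.zeros((590,800,3),np.uint8)
c[:t.shape[0],:t.shape[1]]=t
t2=cv2.imread("pics/top0.png")[190:235,110:220]
cv2.imwrite("pics/c1.png",s)
t2=cv2.resize(t2,None,fx=7,fy=7,interpolation=cv2.INTER_CUBIC);c[230:230+315,:770]=t2
cv2.imwrite("pics/c2.png",c)
E
```

```text
(no output)
```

View pics/c2.png

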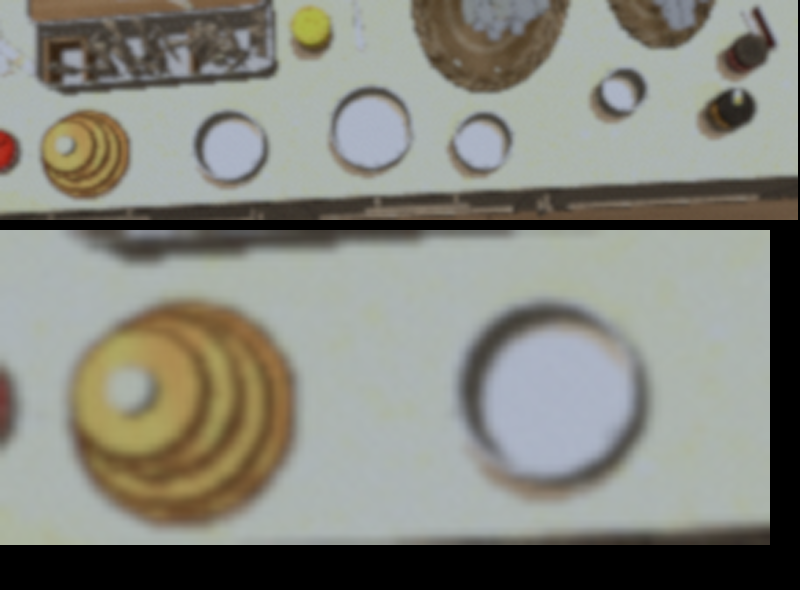

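View pics/c1.png

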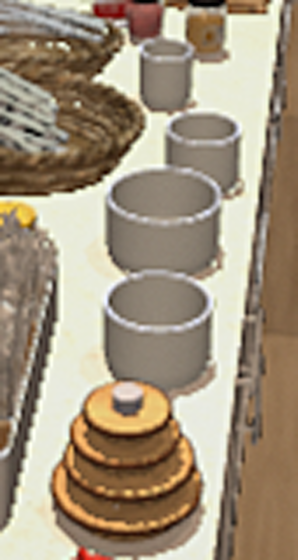

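The crops give the rim outlines (top strip: l at (230,148), xl at (370,129), m at (482,143), s at (622,91)) and the knob. I'll cast rays from both views and compare them.

```bash
cat > h.py <<'E'
from station import robot
import cv2,numpy as np
def ray(c,u,v,z):
    d=c["orientation"]@np.array([(u-c["cx"])/c["fx"],(v-c["cy"])/c["fy"],1]);p=c["position"]
    return (p+d*(z-p[2])/d[2])[:2]
def cap(n):
    c=robot.capture(n);c["orientation"]=np.array(c["orientation"]);c["position"]=np.array(c["position"]);return c
def circ(c,im,guess,z,R,iters=4):
    """circle of known radius at height z: strongest gradient edge along radial lines, robust median fit"""
    from scipy.optimize import least_squares
    from scipy.ndimage import map_coordinates
    g=cv2.GaussianBlur(im,(0,0),.7).astype(float); ce=np.array(guess,float)
    th=np.linspace(0,2*np.pi,72,endpoint=False); rr=np.arange(R-.012,R+.012,.0005)
    for k in range(iters):
        pts=[]
        for t in th:
            P=np.c_[ce[0]+rr*np.cos(t),ce[1]+rr*np.sin(t),np.full(len(rr),z)]
            q=(P-c["position"])@c["orientation"]
            u=c["fx"]*q[:,0]/q[:,2]+c["cx"];v=c["fy"]*q[:,1]/q[:,2]+c["cy"]
            pr=np.stack([map_coordinates(g[...,i],[v,u],order=1) for i in range(3)],1)
            e=np.abs(np.gradient(pr,axis=0)).sum(1); pts.append(P[e.argmax(),:2])
        pts=np.array(pts)
        r=least_squares(lambda x:np.hypot(*(pts-x).T)-R,ce,loss="soft_l1",f_scale=.001)
        ce=r.x
    return ce,np.median(np.abs(r.fun))
E
python3 - <<'E'
from h import *
T=cap("top");S=cap("side")
top={"l":(230.5,148),"xl":(370.5,129),"m":(482,143),"s":(622.5,91.5)}
side={"l":(158,270),"xl":(163.5,167),"m":(204,110),"s":(166,38)}
R={"l":.052,"xl":.061,"m":.043,"s":.034}
for k in R:
    u,v=top[k];a=ray(T,(u+.5)/2.75-.5+105,(v+.5)/2.75-.5+160,.07)
    u,v=side[k];b=ray(S,(u+.5)/3.5-.5+215,(v+.5)/3.5-.5+145,.07)
    d=S["position"][:2]-b;b=b+R[k]*d/np.hypot(*d)
    print(k,a.round(4),b.round(4),*[(x.round(4),round(y,4)) for x,y in(circ(T,T["img"],a,.07,R[k]),circ(S,S["img"],b,.07,R[k]))])
a=ray(T,(130.5)/7-.5+110,(160.5)/7-.5+190,.120);b=ray(S,(127.5)/3.5-.5+215,(388)/3.5-.5+145,.12)
print("knob",a,b)
for z,r in((.104,.038),(.078,.047),(.052,.056),(.026,.065)):print(z,circ(T,T["img"],a,z,r),circ(S,S["img"],b,z,r))
E
```

```text
l [0.4388 0.2023] [0.4473 0.2059] (array([0.4439, 0.2026]), np.float64(0.0045)) (array([0.4431, 0.2068]), np.float64(0.004))
xl [0.457  0.0007] [0.4637 0.0022] (array([0.4597, 0.0012]), np.float64(0.0038)) (array([0.4628, 0.0069]), np.float64(0.0044))
m [ 0.4292 -0.1584] [ 0.4348 -0.1617] (array([ 0.4309, -0.1621]), np.float64(0.0044)) (array([ 0.4344, -0.1515]), np.float64(0.0033))
s [ 0.4948 -0.3666] [ 0.4996 -0.3695] (array([ 0.4955, -0.3707]), np.float64(0.0035)) (array([ 0.4995, -0.3781]), np.float64(0.0039))
knob [0.44645694 0.42357058] [0.44967902 0.42215571]
0.104 (array([0.45230929, 0.42603817]), np.float64(0.0031254528430314996)) (array([0.44951067, 0.42639196]), np.float64(0.0025403458759913206))
0.078 (array([0.44599967, 0.42852538]), np.float64(0.002734703890274564)) (array([0.45013642, 0.42384016]), np.float64(0.0019486188520485455))
0.052 (array([0.44832925, 0.42776208]), np.float64(0.002002384074774804)) (array([0.44841422, 0.42200326]), np.float64(0.002048655319785476))
0.026 (array([0.44712356, 0.4235073 ]), np.float64(0.0014869487427168829)) (array([0.44902235, 0.42244323]), np.float64(0.0019914763997450693))
```

Both views agree to a few mm: stack at about (0.449, 0.423). I'll move above it and turn the tool axes square to the world.

Careful with the scale: turns go in shares of 2 rad. That gives: -0.3327 rad / 2 = -0.1664.

>>> {"api": "creep_tool", "payload": {
  "rows": [
    [[0, 0, -0.03, -0.057, 0, 0, 0.05], [0, 0, -0.065, -0.114, -0.001, 0, 0.05], [0, 0, -0.1, -0.171, -0.002, 0, 0.05], [0, 0, -0.135, -0.228, -0.003, 0, 0.05], [0, 0, -0.1664, -0.2863, -0.0034, 0, 0.05], [0, 0, -0.1664, -0.2863, -0.0034, 0, 0.05], [0, 0, -0.1664, -0.2863, -0.0034, 0, 0.05], [0, 0, -0.1664, -0.2863, -0.0034, 0, 0.05]]
  ],
  "clamp_n": 40
}}

```text
time_s: 1.2
eef_pos: [0.448, 0.4237, 0.2533]
ee_rot: [[-1.0, -0.001, -0.0], [-0.001, 1.0, -0.0], [0.0, -0.0, -1.0]]
ft_force: [-0.7, 0.1, 0.2]
grip_width: 0.0498
grasp_force: 0.0
```

```bash
python3 -c "
from h import *
for n in('top','side'):cv2.imwrite('pics/%s1.png'%n,cv2.resize(cap(n)['img'][120:320,90:340],None,fx=3,fy=3,interpolation=2))
print(np.round(robot.read_state()['ee_rot'],4))"
```

```text
[[-1.0e+00 -1.2e-03  1.0e-04]
 [-1.2e-03  1.0e+00  1.0e-04]
 [-1.0e-04  1.0e-04 -1.0e+00]]
```

View pics/side1.png

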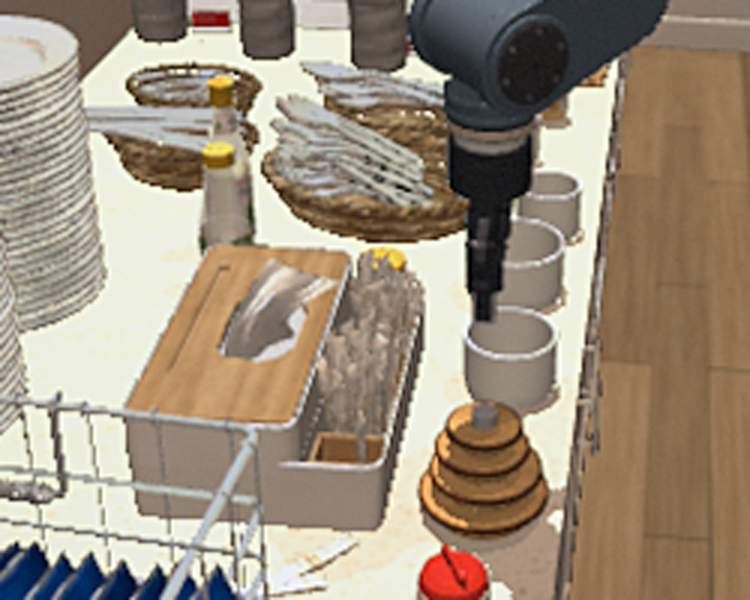

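Side view: fingertips at crop (485,318), directly above the knob at (485,408). I'll descend and grip.

>>> {"api": "creep_tool", "payload": {
  "rows": [
    [[0, 0, 0, -0.001, -0.001, 0.05, 0.05], [0, 0, 0, -0.001, -0.001, 0.085, 0.05], [0, 0, 0, -0.001, -0.001, 0.105, 0.05], [0, 0, 0, -0.001, -0.001, 0.117, 0.05], [0, 0, 0, -0.001, -0.001, 0.122, 0.05], [0, 0, 0, -0.001, -0.001, 0.122, 0.05]]
  ]
}}

```text
time_s: 2.05
eef_pos: [0.4502, 0.4223, 0.1317]
ee_rot: [[-1.0, -0.0, 0.0], [-0.0, 1.0, 0.0], [-0.0, 0.0, -1.0]]
ft_force: [-0.4, 0.7, 0.6]
grip_width: 0.0498
grasp_force: 0.0
```

>>> {"api": "creep_tool", "payload": {
  "rows": [
    [[0, 0, 0, 0, 0, 0, 0.03], [0, 0, 0, 0, 0, 0, 0.03], [0, 0, 0, 0, 0, 0, 0.015], [0, 0, 0, 0, 0, 0, 0.015], [0, 0, 0, 0, 0, 0, 0.015], [0, 0, 0, 0, 0, 0, 0.015]]
  ],
  "clamp_n": 40
}}

```text
time_s: 2.8
eef_pos: [0.4503, 0.4222, 0.1316]
ee_rot: [[-1.0, 0.0, 0.001], [0.0, 1.0, 0.0], [-0.001, 0.0, -1.0]]
ft_force: [0.1, -0.9, 4.6]
grip_width: 0.0241
grasp_force: 39.1
```

>>> {"api": "creep_tool", "payload": {
  "rows": [
    [[0, 0, 0, 0, 0, -0.005, 0.015], [0, 0, 0, 0, 0, -0.02, 0.015], [0, 0, 0, 0, 0, -0.05, 0.015], [0, 0, 0, 0, 0, -0.09, 0.015], [0, 0, 0, 0, 0, -0.09, 0.015], [0, 0, 0, 0, 0, -0.09, 0.015]]
  ]
}}

```text
time_s: 3.55
eef_pos: [0.4499, 0.4219, 0.2212]
ee_rot: [[-1.0, 0.0, -0.0], [0.0, 1.0, -0.0], [0.0, -0.0, -1.0]]
ft_force: [-0.1, 0.4, -1.4]
grip_width: 0.0238
grasp_force: 39.3
```

>>> {"api": "creep_tool", "payload": {
  "rows": [
    [[0, 0, 0, -0.002, -0.02, 0, 0.015], [0, 0, 0, -0.004, -0.06, 0, 0.015], [0, 0, 0, -0.006, -0.11, 0, 0.015], [0, 0, 0, -0.01, -0.165, 0, 0.015], [0, 0, 0, -0.014, -0.22, 0, 0.015], [0, 0, 0, -0.018, -0.275, 0, 0.015], [0, 0, 0, -0.022, -0.33, 0, 0.015], [0, 0, 0, -0.026, -0.385, 0, 0.015], [0, 0, 0, -0.03, -0.44, 0, 0.015], [0, 0, 0, -0.034, -0.495, 0, 0.015], [0, 0, 0, -0.037, -0.55, 0, 0.015], [0, 0, 0, -0.041, -0.605, 0, 0.015], [0, 0, 0, -0.043, -0.66, 0, 0.015], [0, 0, 0, -0.045, -0.71, 0, 0.015], [0, 0, 0, -0.047, -0.75, 0, 0.015], [0, 0, 0, -0.048, -0.775, 0, 0.015], [0, 0, 0, -0.048, -0.79, 0, 0.015], [0, 0, 0, -0.048, -0.79, 0, 0.015], [0, 0, 0, -0.048, -0.79, 0, 0.015]]
  ]
}}

```text
time_s: 5.92
eef_pos: [0.4979, -0.3671, 0.2211]
ee_rot: [[-1.0, -0.0, -0.0], [-0.0, 1.0, 0.001], [0.0, 0.001, -1.0]]
ft_force: [-0.1, 0.5, -0.5]
grip_width: 0.024
grasp_force: 39.4
```

```bash
python3 -c "
from h import *
a=[cv2.resize(cap('top')['img'][150:230,270:390],None,fx=5,fy=5,interpolation=2)[:400]]
b=cv2.resize(cap('side')['img'][80:180,230:300],None,fx=4,fy=4,interpolation=2)
c=np.zeros((400,890,3),np.uint8);c[:,:600]=a[0];c[:,605:885]=b;cv2.imwrite('pics/s2.png',c[:,:])
c=cv2.resize(c,None,fx=.89,fy=.89);cv2.imwrite('pics/s2.png',c)"
```

```text
(no output)
```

View pics/s2.png

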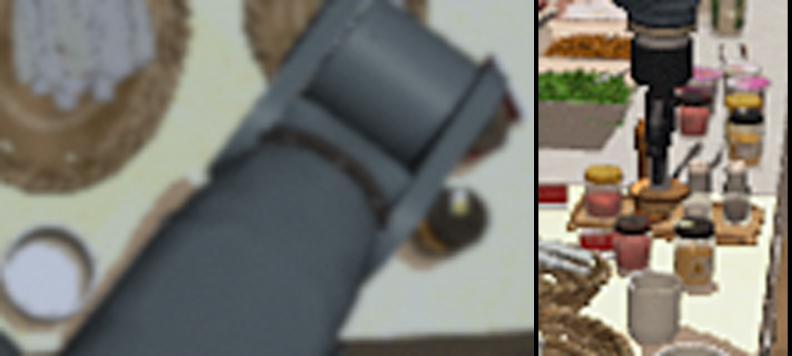

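Side view: the lid hangs level over crock_s, which spans cols 630–682 in the composite, with the lid at 633–689. The top view is occluded by the arm. I'll measure both with the side calibration.

```bash
python3 - <<'E'
from h import *
S=cap("side")
print(circ(S,S["img"],(.498,-.367),.1935,.038),circ(S,S["img"],(.498,-.3685),.07,.034), circ(S,S["img"],(.498,-.3685),.07,.030))
im=S["img"]
hsv=cv2.cvtColor(im,cv2.COLOR_BGR2HSV)
cv2.imwrite("pics/s3.png",cv2.resize(im[115:180,240:290],None,fx=9,fy=9,interpolation=cv2.INTER_CUBIC))
E
```

```text
(array([ 0.49447025, -0.36334284]), np.float64(0.006426309700980938)) (array([ 0.49565206, -0.36414392]), np.float64(0.004898900874426491)) (array([ 0.4971795 , -0.36965953]), np.float64(0.0065092262979043886))
```

View pics/s3.png

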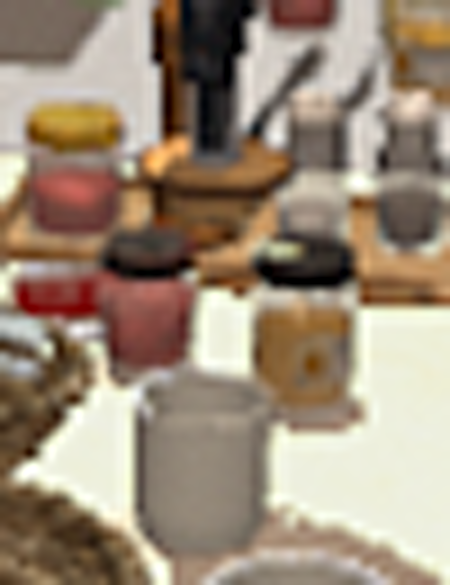

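Lid flange spans cols 142–292 of this crop, crock rim cols 135–271 with its far edge at row ~372, and knob/finger bottom at row ~160.

```bash
python3 - <<'E'
from h import *
S=cap("side")
f=lambda u,v,z:ray(S,(u+.5)/9-.5+240,(v+.5)/9-.5+115,z)
print("lid",f(217,168,.1935),f(142,168,.1935),f(292,168,.1935))
print("crock",f(203,395,.07),f(135,395,.07),f(271,395,.07),"far",f(203,372,.07))
print("base near",f(203,553,0))
E
```

```text
lid [ 0.49363105 -0.35609356] [ 0.52838549 -0.35090477] [ 0.45885062 -0.36128623]
crock [ 0.49932903 -0.37169301] [ 0.53194942 -0.36691484] [ 0.46668899 -0.37647405] far [ 0.50219558 -0.39910743]
base near [ 0.49468279 -0.3409398 ]
```

>>> {"api": "creep_tool", "payload": {
  "rows": [
    [[0, 0, 0, -0.003, -0.002, 0.03, 0.015], [0, 0, 0, -0.003, -0.002, 0.06, 0.015], [0, 0, 0, -0.003, -0.002, 0.08, 0.015], [0, 0, 0, -0.003, -0.002, 0.092, 0.015], [0, 0, 0, -0.003, -0.002, 0.099, 0.015], [0, 0, 0, -0.003, -0.002, 0.104, 0.015], [0, 0, 0, -0.003, -0.002, 0.107, 0.015], [0, 0, 0, -0.003, -0.002, 0.107, 0.015]]
  ]
}}

```text
time_s: 7.12
eef_pos: [0.5011, -0.37, 0.1145]
ee_rot: [[-1.0, 0.0, 0.0], [0.0, 1.0, -0.0], [-0.0, -0.0, -1.0]]
ft_force: [0.3, 0.4, -1.6]
grip_width: 0.0234
grasp_force: 39.4
```

```bash
python3 -c "
from h import *
cv2.imwrite('pics/s4.png',cv2.resize(cap('side')['img'][115:180,240:290],None,fx=9,fy=9,interpolation=cv2.INTER_CUBIC))"
```

```text
(no output)
```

View pics/s4.png

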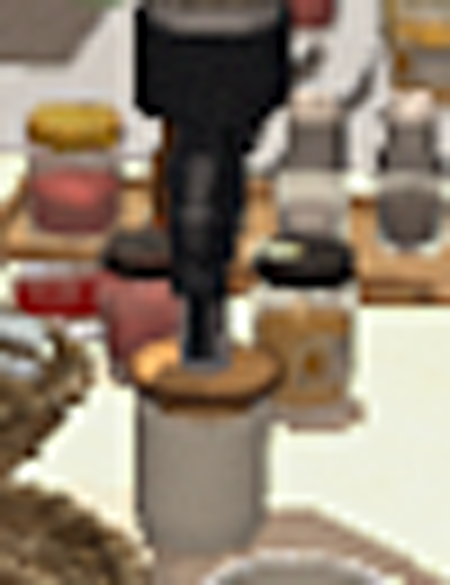

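The lid is in the mouth with no contact force, centred at col ~208 against ~204 for the crock (about 2 mm). I'll nudge x by +2 mm and seat it.

>>> {"api": "creep_tool", "payload": {
  "rows": [
    [[0, 0, 0, -0.002, 0, 0.002, 0.015], [0, 0, 0, -0.002, 0, 0.005, 0.015], [0, 0, 0, -0.002, 0, 0.007, 0.015], [0, 0, 0, -0.002, 0, 0.009, 0.015], [0, 0, 0, -0.002, 0, 0.01, 0.015], [0, 0, 0, -0.002, 0, 0.01, 0.015]]
  ]
}}

```text
time_s: 7.92
eef_pos: [0.5031, -0.37, 0.1046]
ee_rot: [[-1.0, 0.0, 0.0], [0.0, 1.0, -0.0], [-0.0, -0.0, -1.0]]
ft_force: [-0.6, 1.4, 4.0]
grip_width: 0.0238
grasp_force: 39.7
```

>>> {"api": "creep_tool", "payload": {
  "rows": [
    [[0, 0, 0, 0, 0, 0.0005, 0.015], [0, 0, 0, 0, 0, 0.001, 0.015], [0, 0, 0, 0, 0, 0.001, 0.015]]
  ]
}}

```text
time_s: 8.3
eef_pos: [0.5033, -0.3701, 0.1045]
ee_rot: [[-1.0, 0.0, 0.001], [0.0, 1.0, -0.001], [-0.001, -0.001, -1.0]]
ft_force: [-4.0, 3.8, 11.5]
grip_width: 0.0237
grasp_force: 40.6
```

>>> {"api": "creep_tool", "payload": {
  "rows": [
    [[0, 0, 0, 0, 0, 0, 0.022], [0, 0, 0, 0, 0, 0, 0.026], [0, 0, 0, 0, 0, 0, 0.03], [0, 0, 0, 0, 0, 0, 0.036], [0, 0, 0, 0, 0, 0, 0.045], [0, 0, 0, 0, 0, 0, 0.045]]
  ]
}}

```text
time_s: 9.05
eef_pos: [0.503, -0.3699, 0.1032]
ee_rot: [[-1.0, 0.0, -0.0], [0.0, 1.0, 0.0], [0.0, 0.0, -1.0]]
ft_force: [-0.6, 1.2, -0.3]
grip_width: 0.0451
grasp_force: 0.0
```

Contact at z 0.1045, so it is seated and now released. I'll retreat and go back to the stack, then look at both.

>>> {"api": "creep_tool", "payload": {
  "rows": [
    [[0, 0, 0, 0, 0, -0.02, 0.05], [0, 0, 0, 0, 0, -0.06, 0.05], [0, 0, 0, 0, 0, -0.117, 0.05], [0, 0, 0, 0, 0, -0.117, 0.05]]
  ]
}}

```text
time_s: 9.55
eef_pos: [0.5046, -0.3712, 0.2265]
ee_rot: [[-1.0, -0.0, 0.007], [-0.0, 1.0, -0.006], [-0.007, -0.006, -1.0]]
ft_force: [-0.5, -0.4, -1.1]
grip_width: 0.0499
grasp_force: 0.0
```

>>> {"api": "creep_tool", "payload": {
  "rows": [
    [[0, 0, 0, 0.004, 0.06, 0, 0.05], [0, 0, 0, 0.008, 0.12, 0, 0.05], [0, 0, 0, 0.012, 0.18, 0, 0.05], [0, 0, 0, 0.016, 0.24, 0, 0.05], [0, 0, 0, 0.02, 0.3, 0, 0.05], [0, 0, 0, 0.024, 0.36, 0, 0.05], [0, 0, 0, 0.028, 0.42, 0, 0.05], [0, 0, 0, 0.032, 0.48, 0, 0.05], [0, 0, 0, 0.036, 0.54, 0, 0.05], [0, 0, 0, 0.041, 0.6, 0, 0.05], [0, 0, 0, 0.045, 0.66, 0, 0.05], [0, 0, 0, 0.049, 0.72, 0, 0.05], [0, 0, 0, 0.054, 0.7927, 0, 0.05], [0, 0, 0, 0.054, 0.7927, 0, 0.05], [0, 0, 0, 0.054, 0.7927, 0, 0.05], [0, 0, 0, 0.054, 0.7927, 0, 0.05]]
  ]
}}

```text
time_s: 11.55
eef_pos: [0.4494, 0.4215, 0.2204]
ee_rot: [[-1.0, 0.001, -0.0], [0.001, 1.0, -0.0], [0.0, -0.0, -1.0]]
ft_force: [-0.0, -0.1, -0.4]
grip_width: 0.0502
grasp_force: 0.0
```

```bash
python3 -c "
from h import *
T=cap('top');S=cap('side')
a=cv2.resize(S['img'][140:180,235:290],None,fx=7,fy=7,interpolation=cv2.INTER_CUBIC)
b=cv2.resize(S['img'][205:305,225:285],None,fx=5.5,fy=5.5,interpolation=cv2.INTER_CUBIC)
t=cv2.resize(T['img'][180:230,250:350],None,fx=3.85,fy=3.85,interpolation=cv2.INTER_CUBIC)
c=np.zeros((560,730,3),np.uint8);c[:280,:385]=a;c[:550,395:725]=b;c[290:290+t.shape[0],:385]=t;cv2.imwrite('pics/s5.png',c)"
```

```text
(no output)
```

View pics/s5.png

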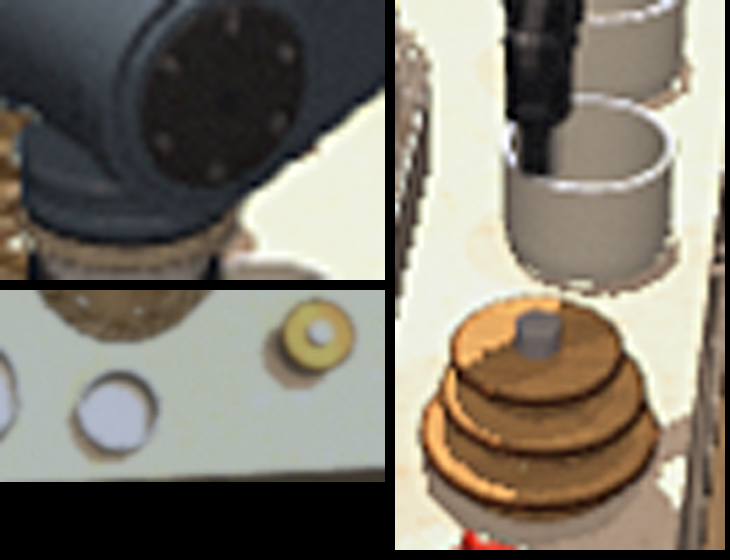

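Top view: lid_s sits centred on crock_s. Side view: fingertip at col 539, above the lid_m knob at col 540. I'll grip lid_m.

>>> {"api": "creep_tool", "payload": {
  "rows": [
    [[0, 0, 0, 0, 0.001, 0.05, 0.05], [0, 0, 0, 0, 0.001, 0.085, 0.05], [0, 0, 0, 0, 0.001, 0.1, 0.05], [0, 0, 0, 0, 0.001, 0.11, 0.05], [0, 0, 0, 0, 0.001, 0.1148, 0.05], [0, 0, 0, 0, 0.001, 0.1148, 0.03], [0, 0, 0, 0, 0.001, 0.1148, 0.03], [0, 0, 0, 0, 0.001, 0.1148, 0.015], [0, 0, 0, 0, 0.001, 0.1148, 0.015], [0, 0, 0, 0, 0.001, 0.1148, 0.015], [0, 0, 0, 0, 0.001, 0.1148, 0.015]]
  ]
}}

```text
time_s: 13.02
eef_pos: [0.4495, 0.4241, 0.1062]
ee_rot: [[-1.0, 0.0, 0.001], [0.0, 1.0, 0.001], [-0.001, 0.001, -1.0]]
ft_force: [-0.6, 0.9, 6.5]
grip_width: 0.0238
grasp_force: 39.1
```

>>> {"api": "creep_tool", "payload": {
  "rows": [
    [[0, 0, 0, 0, 0, -0.005, 0.015], [0, 0, 0, 0, 0, -0.02, 0.015], [0, 0, 0, 0, 0, -0.05, 0.015], [0, 0, 0, 0, 0, -0.095, 0.015], [0, 0, 0, 0, 0, -0.095, 0.015], [0, 0, 0, 0, 0, -0.095, 0.015]]
  ]
}}

```text
time_s: 13.78
eef_pos: [0.4488, 0.4236, 0.2004]
ee_rot: [[-1.0, 0.0, -0.0], [0.0, 1.0, -0.0], [0.0, -0.0, -1.0]]
ft_force: [0.3, -0.6, -1.6]
grip_width: 0.0238
grasp_force: 39.4
```

>>> {"api": "creep_tool", "payload": {
  "rows": [
    [[0, 0, 0, 0, -0.02, 0, 0.015], [0, 0, 0, 0.001, -0.06, 0, 0.015], [0, 0, 0, 0.003, -0.11, 0, 0.015], [0, 0, 0, 0.004, -0.165, 0, 0.015], [0, 0, 0, 0.005, -0.22, 0, 0.015], [0, 0, 0, 0.007, -0.275, 0, 0.015], [0, 0, 0, 0.008, -0.33, 0, 0.015], [0, 0, 0, 0.009, -0.385, 0, 0.015], [0, 0, 0, 0.011, -0.44, 0, 0.015], [0, 0, 0, 0.013, -0.49, 0, 0.015], [0, 0, 0, 0.014, -0.53, 0, 0.015], [0, 0, 0, 0.014, -0.56, 0, 0.015], [0, 0, 0, 0.014, -0.5836, 0, 0.015], [0, 0, 0, 0.014, -0.5836, 0, 0.015], [0, 0, 0, 0.014, -0.5836, 0.03, 0.015], [0, 0, 0, 0.014, -0.5836, 0.05, 0.015], [0, 0, 0, 0.014, -0.5836, 0.06, 0.015], [0, 0, 0, 0.014, -0.5836, 0.06, 0.015]]
  ]
}}

```text
time_s: 16.02
eef_pos: [0.4348, -0.1592, 0.1401]
ee_rot: [[-1.0, -0.0, -0.001], [-0.0, 1.0, 0.001], [0.001, 0.001, -1.0]]
ft_force: [-0.4, 0.4, -1.6]
grip_width: 0.0238
grasp_force: 39.5
```

```bash
python3 -c "
from h import *
S=cap('side');cv2.imwrite('pics/s6.png',cv2.resize(S['img'][145:220,240:305],None,fx=8,fy=8,interpolation=cv2.INTER_CUBIC))"
```

```text
(no output)
```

View pics/s6.png

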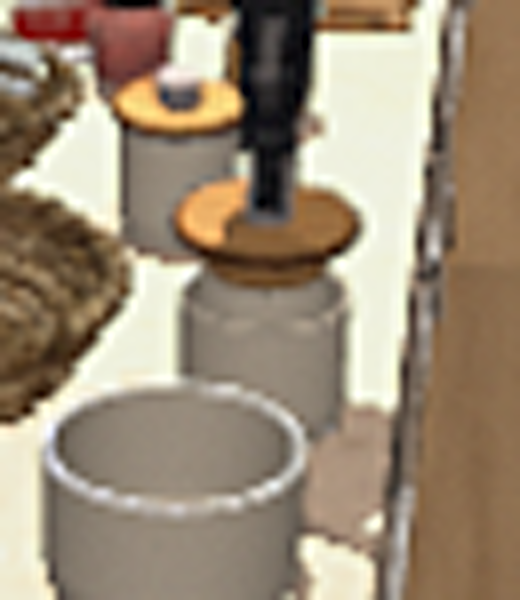

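lid_s is seated. lid_m is centred at col 268 against 264.5 for the crock rim; perspective over the height difference accounts for that gap. I'll lower it.

>>> {"api": "creep_tool", "payload": {
  "rows": [
    [[0, 0, 0, 0, 0, 0.01, 0.015], [0, 0, 0, 0, 0, 0.02, 0.015], [0, 0, 0, 0, 0, 0.027, 0.015], [0, 0, 0, 0, 0, 0.031, 0.015], [0, 0, 0, 0, 0, 0.034, 0.015], [0, 0, 0, 0, 0, 0.0355, 0.015], [0, 0, 0, 0, 0, 0.0355, 0.015]]
  ]
}}

```text
time_s: 16.95
eef_pos: [0.4351, -0.1599, 0.1051]
ee_rot: [[-1.0, 0.0, 0.0], [0.0, 1.0, -0.0], [-0.0, -0.0, -1.0]]
ft_force: [0.1, 0.4, -0.7]
grip_width: 0.0235
grasp_force: 39.4
```

>>> {"api": "creep_tool", "payload": {
  "rows": [
    [[0, 0, 0, 0, 0, 0.0005, 0.015], [0, 0, 0, 0, 0, 0.001, 0.015], [0, 0, 0, 0, 0, 0.001, 0.015]]
  ]
}}

```text
time_s: 17.32
eef_pos: [0.4352, -0.1599, 0.1048]
ee_rot: [[-1.0, 0.0, 0.0], [0.0, 1.0, -0.0], [-0.0, -0.0, -1.0]]
ft_force: [-4.5, 0.4, 10.0]
grip_width: 0.0239
grasp_force: 40.7
```

>>> {"api": "creep_tool", "payload": {
  "rows": [
    [[0, 0, 0, 0, 0, 0, 0.022], [0, 0, 0, 0, 0, 0, 0.026], [0, 0, 0, 0, 0, 0, 0.03], [0, 0, 0, 0, 0, 0, 0.036], [0, 0, 0, 0, 0, 0, 0.045], [0, 0, 0, 0, 0, 0, 0.05], [0, 0, 0, 0, 0, -0.02, 0.05], [0, 0, 0, 0, 0, -0.06, 0.05], [0, 0, 0, 0, 0, -0.1, 0.05], [0, 0, 0, 0, 0, -0.115, 0.05], [0, 0, 0, 0, 0, -0.115, 0.05]]
  ]
}}

```text
time_s: 18.7
eef_pos: [0.4352, -0.1599, 0.2192]
ee_rot: [[-1.0, 0.0, 0.001], [0.0, 1.0, -0.001], [-0.001, -0.001, -1.0]]
ft_force: [0.3, 0.8, -0.7]
grip_width: 0.0499
grasp_force: 0.0
```

>>> {"api": "creep_tool", "payload": {
  "rows": [
    [[0, 0, 0, -0.0014, 0.06, 0, 0.05], [0, 0, 0, -0.003, 0.12, 0, 0.05], [0, 0, 0, -0.004, 0.18, 0, 0.05], [0, 0, 0, -0.006, 0.24, 0, 0.05], [0, 0, 0, -0.007, 0.3, 0, 0.05], [0, 0, 0, -0.009, 0.36, 0, 0.05], [0, 0, 0, -0.01, 0.42, 0, 0.05], [0, 0, 0, -0.012, 0.48, 0, 0.05], [0, 0, 0, -0.013, 0.54, 0, 0.05], [0, 0, 0, -0.0143, 0.5834, 0, 0.05], [0, 0, 0, -0.0143, 0.5834, 0, 0.05], [0, 0, 0, -0.0143, 0.5834, 0, 0.05], [0, 0, 0, -0.0143, 0.5834, 0, 0.05]]
  ]
}}

```text
time_s: 20.32
eef_pos: [0.4495, 0.4225, 0.2184]
ee_rot: [[-1.0, 0.001, -0.001], [0.001, 1.0, -0.001], [0.001, -0.001, -1.0]]
ft_force: [0.9, -1.3, 0.4]
grip_width: 0.0501
grasp_force: 0.0
```

```bash
python3 -c "
from h import *
T=cap('top');S=cap('side')
b=cv2.resize(S['img'][205:305,225:285],None,fx=5.5,fy=5.5,interpolation=cv2.INTER_CUBIC)
t=cv2.resize(T['img'][180:230,250:350],None,fx=3.85,fy=3.85,interpolation=cv2.INTER_CUBIC)
c=np.zeros((560,730,3),np.uint8);c[:550,395:725]=b;c[290:290+t.shape[0],:385]=t;cv2.imwrite('pics/s7.png',c)"
```

```text
(no output)
```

View pics/s7.png

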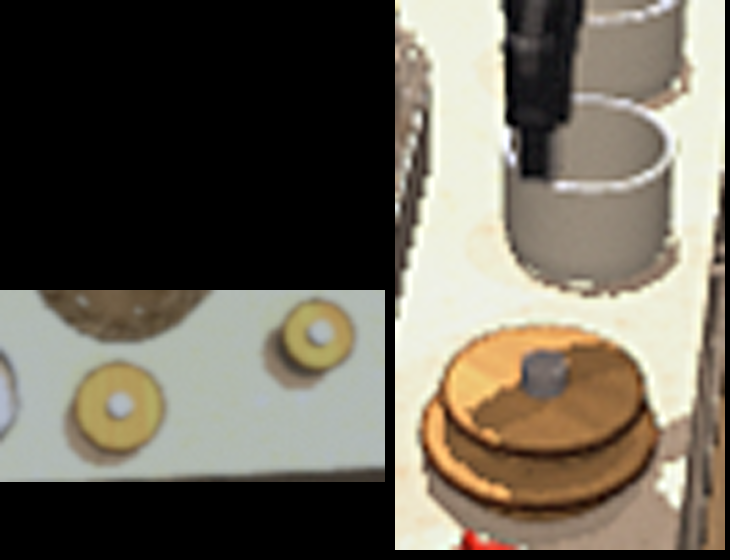

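Both placed lids look centred and flat. The lid_l knob is at col 545 with the fingertip at 537, so I'll shift x by −2 mm and grip.

>>> {"api": "creep_tool", "payload": {
  "rows": [
    [[0, 0, 0, 0.002, 0.001, 0.05, 0.05], [0, 0, 0, 0.002, 0.001, 0.09, 0.05], [0, 0, 0, 0.002, 0.001, 0.12, 0.05], [0, 0, 0, 0.002, 0.001, 0.133, 0.05], [0, 0, 0, 0.002, 0.001, 0.138, 0.05], [0, 0, 0, 0.002, 0.001, 0.138, 0.03], [0, 0, 0, 0.002, 0.001, 0.138, 0.03], [0, 0, 0, 0.002, 0.001, 0.138, 0.015], [0, 0, 0, 0.002, 0.001, 0.138, 0.015], [0, 0, 0, 0.002, 0.001, 0.138, 0.015], [0, 0, 0, 0.002, 0.001, 0.138, 0.015]]
  ],
  "clamp_n": 50
}}

```text
time_s: 21.8
eef_pos: [0.4479, 0.4251, 0.0821]
ee_rot: [[-1.0, 0.0, 0.001], [0.0, 1.0, 0.001], [-0.001, 0.001, -1.0]]
ft_force: [-0.1, 0.1, 6.3]
grip_width: 0.0232
grasp_force: 48.8
```

>>> {"api": "creep_tool", "payload": {
  "rows": [
    [[0, 0, 0, 0, 0, -0.005, 0.015], [0, 0, 0, 0, 0, -0.02, 0.015], [0, 0, 0, 0, 0, -0.05, 0.015], [0, 0, 0, 0, 0, -0.1, 0.015], [0, 0, 0, 0, 0, -0.115, 0.015], [0, 0, 0, 0, 0, -0.115, 0.015]]
  ]
}}

```text
time_s: 22.55
eef_pos: [0.4476, 0.4247, 0.1969]
ee_rot: [[-1.0, 0.0, 0.001], [0.0, 1.0, 0.001], [-0.001, 0.001, -1.0]]
ft_force: [-0.3, -0.7, -2.0]
grip_width: 0.023
grasp_force: 49.2
```

>>> {"api": "creep_tool", "payload": {
  "rows": [
    [[0, 0, 0, 0.001, -0.02, 0, 0.015], [0, 0, 0, 0.001, -0.06, 0, 0.015], [0, 0, 0, 0.002, -0.11, 0, 0.015], [0, 0, 0, 0.003, -0.16, 0, 0.015], [0, 0, 0, 0.0036, -0.195, 0, 0.015], [0, 0, 0, 0.0036, -0.215, 0, 0.015], [0, 0, 0, 0.0036, -0.2202, 0, 0.015], [0, 0, 0, 0.0036, -0.2202, 0.02, 0.015], [0, 0, 0, 0.0036, -0.2202, 0.04, 0.015], [0, 0, 0, 0.0036, -0.2202, 0.055, 0.015], [0, 0, 0, 0.0036, -0.2202, 0.055, 0.015]]
  ]
}}

```text
time_s: 23.92
eef_pos: [0.4431, 0.2045, 0.1398]
ee_rot: [[-1.0, -0.0, -0.003], [-0.0, 1.0, -0.001], [0.003, -0.001, -1.0]]
ft_force: [0.4, 0.2, -0.6]
grip_width: 0.0227
grasp_force: 49.3
```

```bash
python3 -c "
from h import *
S=cap('side');cv2.imwrite('pics/s8.png',cv2.resize(S['img'][180:265,225:300],None,fx=7,fy=7,interpolation=cv2.INTER_CUBIC))"
```

```text
(no output)
```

View pics/s8.png

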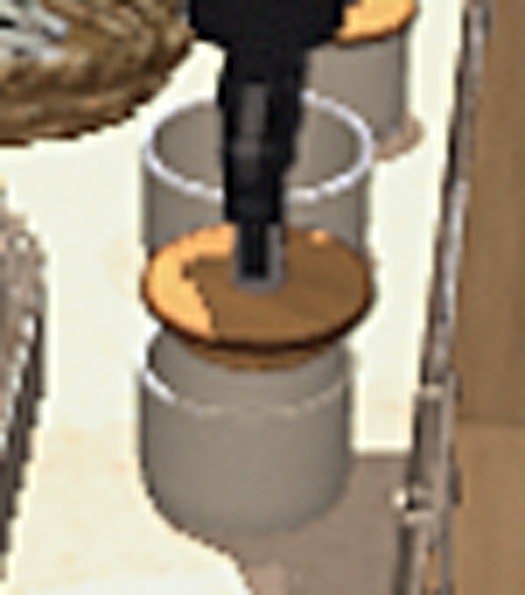

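lid_l is centred at col 259 and crock_l at 246, so the lid is about 5 mm too low in x. I'll check y from the near rim edge (row ~412).

```bash
python3 - <<'E'
from h import *
S=cap("side")
f=lambda u,v,z:ray(S,(u+.5)/7-.5+225,(v+.5)/7-.5+180,z)
print("near rim",f(247,412,.07),"lid near",f(259,352,.1398-.056+.02),"lid mid",f(259,285,.1398-.056+.026))
print("xl far rim",f(258,92,.07),"near",f(258,196,.07),"LR",f(144,150,.07),f(372,150,.07))
E
```

```text
near rim [0.44101198 0.2558263 ] lid near [0.43600966 0.25700006] lid mid [0.4412362  0.20861595]
xl far rim [ 0.46888945 -0.05573085] near [0.45700024 0.05662986] LR [0.52126814 0.01692252] [ 4.02860510e-01 -5.64820559e-07]
```

>>> {"api": "creep_tool", "payload": {
  "rows": [
    [[0, 0, 0, -0.003, 0.001, 0, 0.015], [0, 0, 0, -0.005, 0.001, 0.005, 0.015], [0, 0, 0, -0.005, 0.001, 0.012, 0.015], [0, 0, 0, -0.005, 0.001, 0.02, 0.015], [0, 0, 0, -0.005, 0.001, 0.026, 0.015], [0, 0, 0, -0.005, 0.001, 0.03, 0.015], [0, 0, 0, -0.005, 0.001, 0.0325, 0.015], [0, 0, 0, -0.005, 0.001, 0.0325, 0.015]]
  ]
}}

```text
time_s: 25.02
eef_pos: [0.4488, 0.2054, 0.1084]
ee_rot: [[-1.0, 0.0, -0.0], [0.0, 1.0, -0.0], [0.0, -0.0, -1.0]]
ft_force: [-0.2, -0.6, -1.0]
grip_width: 0.023
grasp_force: 49.3
```

>>> {"api": "creep_tool", "payload": {
  "rows": [
    [[0, 0, 0, 0, 0, 0.0005, 0.015], [0, 0, 0, 0, 0, 0.0015, 0.015], [0, 0, 0, 0, 0, 0.0015, 0.015]]
  ]
}}

```text
time_s: 25.4
eef_pos: [0.4488, 0.2054, 0.107]
ee_rot: [[-1.0, 0.0, 0.0], [0.0, 1.0, 0.0], [-0.0, 0.0, -1.0]]
ft_force: [-0.2, -1.1, -0.3]
grip_width: 0.0228
grasp_force: 49.3
```

>>> {"api": "creep_tool", "payload": {
  "rows": [
    [[0, 0, 0, 0, 0, 0.0005, 0.015], [0, 0, 0, 0, 0, 0.001, 0.015], [0, 0, 0, 0, 0, 0.0015, 0.015], [0, 0, 0, 0, 0, 0.0015, 0.015]]
  ]
}}

```text
time_s: 25.9
eef_pos: [0.4489, 0.2054, 0.1064]
ee_rot: [[-1.0, 0.0, 0.0], [0.0, 1.0, 0.0], [-0.0, 0.0, -1.0]]
ft_force: [-4.4, -1.7, 14.4]
grip_width: 0.0228
grasp_force: 51.0
```

>>> {"api": "creep_tool", "payload": {
  "rows": [
    [[0, 0, 0, 0, 0, 0, 0.022], [0, 0, 0, 0, 0, 0, 0.026], [0, 0, 0, 0, 0, 0, 0.03], [0, 0, 0, 0, 0, 0, 0.036], [0, 0, 0, 0, 0, 0, 0.045], [0, 0, 0, 0, 0, 0, 0.05], [0, 0, 0, 0, 0, -0.02, 0.05], [0, 0, 0, 0, 0, -0.06, 0.05], [0, 0, 0, 0, 0, -0.095, 0.05], [0, 0, 0, 0, 0, -0.095, 0.05], [0, 0, 0, 0, 0.05, -0.095, 0.05], [0, 0, 0, 0, 0.1, -0.095, 0.05], [0, 0, 0, 0, 0.15, -0.095, 0.05], [0, 0, 0, 0, 0.2, -0.095, 0.05], [0, 0, 0, 0, 0.2185, -0.095, 0.05], [0, 0, 0, 0, 0.2185, -0.095, 0.05], [0, 0, 0, 0, 0.2185, -0.095, 0.05]]
  ]
}}

```text
time_s: 28.02
eef_pos: [0.4489, 0.4226, 0.2001]
ee_rot: [[-1.0, 0.001, -0.001], [0.001, 1.0, -0.001], [0.001, -0.001, -1.0]]
ft_force: [-0.5, -1.0, 0.0]
grip_width: 0.0499
grasp_force: 0.0
```

```bash
python3 -c "
from h import *
S=cap('side')
cv2.imwrite('pics/s9.png',cv2.resize(S['img'][195:305,220:300],None,fx=5.4,fy=5.4,interpolation=cv2.INTER_CUBIC))"
```

```text
(no output)
```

View pics/s9.png

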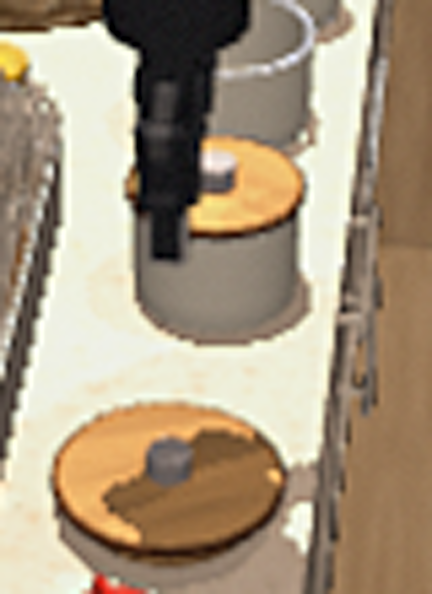

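lid_l is seated. The fingertip (col 168) is above the lid_xl knob (col 170). I'll grip lid_xl.

>>> {"api": "creep_tool", "payload": {
  "rows": [
    [[0, 0, 0, 0, 0.0005, 0.05, 0.05], [0, 0, 0, 0, 0.0005, 0.095, 0.05], [0, 0, 0, 0, 0.0005, 0.125, 0.05], [0, 0, 0, 0, 0.0005, 0.138, 0.05], [0, 0, 0, 0, 0.0005, 0.145, 0.05], [0, 0, 0, 0, 0.0005, 0.145, 0.03], [0, 0, 0, 0, 0.0005, 0.145, 0.03], [0, 0, 0, 0, 0.0005, 0.145, 0.015], [0, 0, 0, 0, 0.0005, 0.145, 0.015], [0, 0, 0, 0, 0.0005, 0.145, 0.015], [0, 0, 0, 0, 0.0005, 0.145, 0.015]]
  ],
  "clamp_n": 50
}}

```text
time_s: 29.45
eef_pos: [0.4493, 0.4246, 0.0568]
ee_rot: [[-1.0, 0.0, 0.001], [0.0, 1.0, 0.001], [-0.001, 0.001, -1.0]]
ft_force: [-1.7, -1.9, 5.8]
grip_width: 0.0232
grasp_force: 48.7
```

>>> {"api": "creep_tool", "payload": {
  "rows": [
    [[0, 0, 0, 0, 0, -0.005, 0.015], [0, 0, 0, 0, 0, -0.02, 0.015], [0, 0, 0, 0, 0, -0.06, 0.015], [0, 0, 0, 0, 0, -0.11, 0.015], [0, 0, 0, 0, 0, -0.145, 0.015], [0, 0, 0, 0, 0, -0.145, 0.015], [0, 0, 0, 0, 0, -0.145, 0.015]]
  ]
}}

```text
time_s: 30.32
eef_pos: [0.4484, 0.4241, 0.1999]
ee_rot: [[-1.0, 0.0, -0.001], [0.0, 1.0, -0.001], [0.001, -0.001, -1.0]]
ft_force: [0.2, -0.8, -1.5]
grip_width: 0.0232
grasp_force: 49.3
```

>>> {"api": "creep_tool", "payload": {
  "rows": [
    [[0, 0, 0, -0.001, -0.02, 0, 0.015], [0, 0, 0, -0.003, -0.06, 0, 0.015], [0, 0, 0, -0.005, -0.11, 0, 0.015], [0, 0, 0, -0.007, -0.165, 0, 0.015], [0, 0, 0, -0.009, -0.22, 0, 0.015], [0, 0, 0, -0.011, -0.275, 0, 0.015], [0, 0, 0, -0.013, -0.33, 0, 0.015], [0, 0, 0, -0.0145, -0.375, 0, 0.015], [0, 0, 0, -0.0156, -0.405, 0, 0.015], [0, 0, 0, -0.0156, -0.422, 0, 0.015], [0, 0, 0, -0.0156, -0.422, 0, 0.015], [0, 0, 0, -0.0156, -0.422, 0.025, 0.015], [0, 0, 0, -0.0156, -0.422, 0.045, 0.015], [0, 0, 0, -0.0156, -0.422, 0.06, 0.015], [0, 0, 0, -0.0156, -0.422, 0.06, 0.015], [0, 0, 0, -0.0156, -0.422, 0.06, 0.015]]
  ]
}}

```text
time_s: 32.33
eef_pos: [0.4648, 0.0026, 0.141]
ee_rot: [[-1.0, -0.0, 0.001], [-0.0, 1.0, -0.0], [-0.001, -0.0, -1.0]]
ft_force: [0.7, -0.1, -1.0]
grip_width: 0.023
grasp_force: 49.4
```

```bash
python3 -c "
from h import *
S=cap('side');cv2.imwrite('pics/s10.png',cv2.resize(S['img'][160:235,225:300],None,fx=7,fy=7,interpolation=cv2.INTER_CUBIC))"
```

```text
(no output)
```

View pics/s10.png

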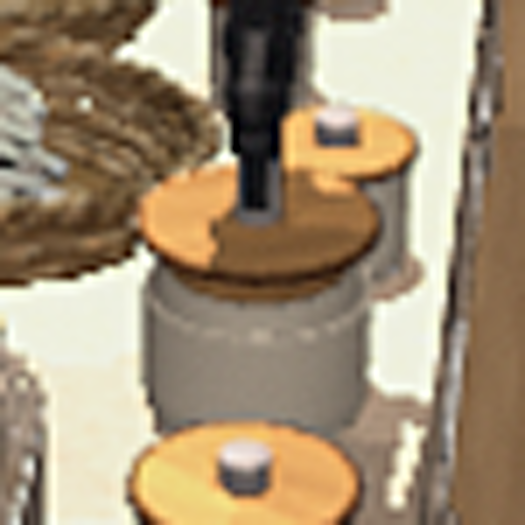

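lid_xl is centred at col 260.5 and the crock at 258, so they are aligned. I'll lower it.

>>> {"api": "creep_tool", "payload": {
  "rows": [
    [[0, 0, 0, 0, 0, 0.01, 0.015], [0, 0, 0, 0, 0, 0.02, 0.015], [0, 0, 0, 0, 0, 0.026, 0.015], [0, 0, 0, 0, 0, 0.03, 0.015], [0, 0, 0, 0, 0, 0.0325, 0.015], [0, 0, 0, 0, 0, 0.0335, 0.015], [0, 0, 0, 0, 0, 0.0335, 0.015]]
  ]
}}

```text
time_s: 33.25
eef_pos: [0.4645, 0.0024, 0.1071]
ee_rot: [[-1.0, 0.0, 0.0], [0.0, 1.0, -0.0], [-0.0, -0.0, -1.0]]
ft_force: [-0.8, 0.3, -1.4]
grip_width: 0.023
grasp_force: 49.4
```

>>> {"api": "creep_tool", "payload": {
  "rows": [
    [[0, 0, 0, 0, 0, 0.0005, 0.015], [0, 0, 0, 0, 0, 0.001, 0.015], [0, 0, 0, 0, 0, 0.001, 0.015]]
  ]
}}

```text
time_s: 33.62
eef_pos: [0.4646, 0.0024, 0.1069]
ee_rot: [[-1.0, 0.0, 0.001], [0.0, 1.0, -0.0], [-0.001, -0.0, -1.0]]
ft_force: [-4.9, -0.8, 12.3]
grip_width: 0.023
grasp_force: 50.9
```

Seated. I'll release, retreat up and to the far left, then check numerically.

>>> {"api": "creep_tool", "payload": {
  "rows": [
    [[0, 0, 0, 0, 0, 0, 0.022], [0, 0, 0, 0, 0, 0, 0.026], [0, 0, 0, 0, 0, 0, 0.03], [0, 0, 0, 0, 0, 0, 0.036], [0, 0, 0, 0, 0, 0, 0.045], [0, 0, 0, 0, 0, 0, 0.05], [0, 0, 0, 0, 0, -0.02, 0.05], [0, 0, 0, 0, 0, -0.06, 0.05], [0, 0, 0, 0, 0, -0.11, 0.05], [0, 0, 0, 0, 0, -0.16, 0.05], [0, 0, 0, 0, 0, -0.16, 0.05], [0, 0, 0, 0, 0.06, -0.16, 0.05], [0, 0, 0, 0, 0.12, -0.16, 0.05], [0, 0, 0, 0, 0.18, -0.16, 0.05], [0, 0, 0, 0, 0.24, -0.16, 0.05], [0, 0, 0, 0, 0.3, -0.16, 0.05], [0, 0, 0, 0, 0.36, -0.16, 0.05], [0, 0, 0, 0, 0.42, -0.16, 0.05], [0, 0, 0, 0, 0.45, -0.16, 0.05], [0, 0, 0, 0, 0.45, -0.16, 0.05]]
  ]
}}

```text
time_s: 36.12
eef_pos: [0.4636, 0.4537, 0.2638]
ee_rot: [[-1.0, -0.002, -0.002], [-0.002, 1.0, -0.001], [0.002, -0.001, -1.0]]
ft_force: [0.2, -1.5, -1.1]
grip_width: 0.0501
grasp_force: 0.0
```

```bash
python3 - <<'E'
from h import *
S=cap('side');T=cap('top')
G={"s":(.501,-.37,.038),"m":(.435,-.16,.047),"l":(.4475,.2045,.056),"xl":(.464,.002,.065)}
for k,(x,y,R) in G.items():
    for n,c in(("side",S),("top",T)):
        # wood mask centroid near the lid, cast onto the flange top at z=.076
        q=(np.array([x,y,.076])-c["position"])@c["orientation"];u=c["fx"]*q[0]/q[2]+c["cx"];v=c["fy"]*q[1]/q[2]+c["cy"]
        h=cv2.cvtColor(c["img"],cv2.COLOR_BGR2HSV);m=((h[...,0]<30)&(h[...,1]>100)&(h[...,2]>70)).astype(np.uint8)
        w=np.zeros_like(m);cv2.circle(w,(int(u),int(v)),int((R+.012)*c["fx"]/q[2]),1,-1);m&=w
        p=cv2.findNonZero(m)
        (a,b),sz,_=cv2.fitEllipse(cv2.convexHull(p));e=ray(c,a,b,.076)
        print(k,n,e.round(4),np.array(sz).round(1),"expected major",round(2*R*c["fx"]/q[2],1))
E
```

```text
s side [ 0.4768 -0.3737] [ 6.3 13.8] expected major 17.5
s top [ 0.4992 -0.3686] [17.  17.5] expected major 19.1
m side [ 0.4342 -0.1254] [18.8 23.9] expected major 23.7
m top [ 0.4338 -0.1594] [21.9 22.4] expected major 23.9
l side [0.4472 0.2085] [18.3 32.2] expected major 33.8
l top [0.4449 0.2032] [26.3 27.2] expected major 28.5
xl side [ 0.4542 -0.0287] [27.6 32.5] expected major 35.4
xl top [0.4608 0.002 ] [30.8 31.7] expected major 32.9
```

```bash
python3 -c "
from station import robot
print(robot.hand_in())"
```

```text
the job is handed in; nothing more can be done
None
```

All four lids were set down on their matching crocks in order, smallest to largest, and the job is handed in; each met firm contact at its expected seated height and the final top view shows all four centred, but I did not re-measure the jars.

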